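Re-lid the scent jar and take the cover off

TASK

The scent jar has just been refilled: lift its two nested lids off the bamboo tray as one (nothing latches them, so carry them by the rim of the lower, pierced metal lid), turn them so its ear faces the notch in the jar's rim, and lower them, not drop them, until the pierced lid is fully home with its key in the notch and the wooden cover still on it. Then, to let the scent out, lift the cover off alone without unseating the pierced lid, and finish still holding the cover upright and still about 10 cm above the jar. Do not part the lids before the pierced one is home, do not shift or tip the jar, and leave everything else where it is.

Things in the scene. Friction and masses are not known exactly. Their poses are not given: they have to be found in the camera images.
- jar: Scent jar, loose white ceramic, 95 mm tall, about 0.65 kg. Round belly 92 mm wide (widest 42 mm up); straight neck 55 mm outside, from 74 mm up to the rim at 95 mm. Mouth 47 mm wide, open 13 mm down to the wood-chip filling. One key notch in the rim, 16 mm wide, 13 mm deep, right through the 4 mm neck wall. Origin: centre of underside, z up; its x axis points towards the notch.
- jar_rim (a point): Centre of the jar's mouth, level with the top of the rim (95 mm above the jar's origin).
- jar_notch (a point): Point at rim height in the direction of the notch, 34 mm from the jar's axis (just outside the neck wall); lid_ear comes to lie 3 mm above it when the pierced lid is home.
- pierced_lid: Inner lid, loose, round, steel, 110 g, on the tray with the cover on it. From below: tapered plug 9 mm deep (37 mm wide at foot, 44 at top); flange 60 mm wide, 9 to 15 mm up; pierced boss 41 mm wide, up to 19 mm. Origin: centre of the plug's underside, z up, x along the ear. Home: flange on the rim, origin 86 mm above the jar's. Grip across the flange, finger line at right angles to the ear.
- lid_ear (a point): Point on the pierced lid's ear, 34 mm from its axis, 12 mm above its origin. The rounded ear, 10 mm wide, sticks out of the flange to 44 mm from the axis. Under it a key 9 mm wide hangs 6 mm below the flange, 20 to 33 mm from the axis: unless the key enters the jar's notch the lid cannot go home.
- lid_nest (a point): Centre of the flange's top face, 15 mm above the pierced lid's origin: the cover's origin lies here while the two are nested.
- cover: Outer lid, loose, round, wooden, 50 g, 31.5 mm tall. Hollow skirt 50 mm wide stands on the pierced lid's flange, loosely round its boss, held by weight alone (no latch: it rides along, or lifts off alone). Closed top 8 to 13 mm up; above it a waisted knob, grip 22 mm wide from 21 to 28 mm up. Origin: centre of the skirt's lower edge, z up along the knob.
- tray: Bamboo tray, fixed, 240 mm (its x) by 300 mm (its y), 20 mm tall, walls 6 mm thick, floor 6 mm above the console. Holds the nested lids, the fob and the padlock. Origin: centre of the underside.
- bowl: Bystander: white ceramic bowl, 136 mm wide, 58 mm tall, between the jar and the robot. Origin under its centre.
- fob: Bystander: silver car fob 36 by 64 mm, 13 mm thick, with a split ring, lying on the tray. Origin under its centre.
- padlock: Bystander: chrome padlock lying on the tray, body 34 by 42 mm and 16 mm thick, shackle reaching out 50 mm to its +y. Origin under the body's centre.
- fan: Bystander: folded plastic hand fan, 22 by 215 mm (along its y), 16 mm thick, lying beyond the jar. Origin under its centre.
- glasses_case: Bystander: glasses case 62 by 158 mm, 40 mm tall, at the left. Origin under its centre.
- refill_can: Bystander: steel can of scent refill, 66 mm wide, 85 mm tall, at the right. Origin under its centre.

How it is judged:
On the way, in this order (a step that is already met when the one before it is completed fails the run):
1. the pierced lid is fully home on the jar, its key in the notch, with the cover still nested on it (z of pierced_lid in the frame of jar between 0.082 and 0.0882 m and horizontal distance between pierced_lid and jar_rim below 0.004 m and horizontal distance between lid_ear and jar_notch below 0.008 m and angle between pierced_lid's own z axis and vertical below 0.05 rad and distance between cover and lid_nest below 0.005 m), for 0.3 s.
2. the cover has been lifted clear and the pierced lid has stayed home (z of pierced_lid in the frame of jar between 0.082 and 0.0882 m and horizontal distance between pierced_lid and jar_rim below 0.004 m and horizontal distance between lid_ear and jar_notch below 0.008 m and angle between pierced_lid's own z axis and vertical below 0.05 rad and contact force between cover and pierced_lid below 0.02 N and distance between cover and lid_nest above 0.03 m and contact force between the fingers and cover above 0.5 N), for 0.2 s.
At the end, for the whole second after the job is handed in: Pierced lid home: origin 82-88.2 mm above the jar's, within 4 mm of the mouth's centre, ear within 8 mm of the notch point, level to 0.05 rad, gripper off it and off the upright jar. Cover in the fingers, touching neither, over 165 mm above the jar's origin, upright to 0.3 rad, still (0.03 m/s) (z of pierced_lid in the frame of jar between 0.082 and 0.0882 m and horizontal distance between pierced_lid and jar_rim below 0.004 m and horizontal distance between lid_ear and jar_notch below 0.008 m and angle between each of pierced_lid, jar's own z axis and vertical below 0.05 rad and contact force between the fingers and cover above 0.5 N and contact force between each of cover, the fingers and pierced_lid below 0.02 N and contact force between each of cover, the fingers and jar below 0.02 N and z of cover in the frame of jar above 0.165 m and angle between cover's own z axis and vertical below 0.3 rad and linear speed of cover below 0.03 m/s); the arm keeps its last pose, push and grip.
It fails at once if the cover comes off the pierced lid while that lid is not home in the jar (also: the pierced lid is unseated while or after the cover is lifted) (distance between cover and lid_nest above 0.012 m and (z of pierced_lid in the frame of jar above 0.0905 m or horizontal distance between pierced_lid and jar_rim above 0.006 m or horizontal distance between lid_ear and jar_notch above 0.012 m)).
It fails at once if the pierced lid is dropped (falls freely at more than 0.3 m/s) (contact force between the fingers and pierced_lid below 0.05 N and linear speed of pierced_lid above 0.3 m/s).
It fails at once if the jar is tipped by more than 0.2 rad or shifted by more than 30 mm (angle between jar's own z axis and vertical above 0.2 rad or distance of jar from where it was at the start of the episode above 0.03 m).
It fails at once if a bystander is shifted by more than 20 mm (distance of any of bowl, fob, padlock, fan, glasses_case, refill_can from where it was at the start of the episode above 0.02 m).
It also fails if it takes over 54 s, if anything falls off the work surface, if the arm or the gripper's body presses on something with over 40 N, if the wrist force passes 120 N, or if a joint passes its speed limit or range.

ROBOT

A 6-joint arm with a two-finger parallel gripper is mounted at the origin on the work surface. World frame = base frame: x ahead of the robot, y to its left, z up, the work surface at z = 0. Lengths are in m, angles in rad, forces in N, time in s.
With the tool pointing down it reaches from about 0.225 to 0.875 m from the base axis. Payload 3.4 kg.
Tool frame: the origin (TCP) lies at the very end of the fingers, on their centre line; the grasp point (between the pads) lies 19 mm behind it (grip_depth is the distance from the TCP to the grasp point, in m); x points along the fingers, z is the direction in which the jaws open and shut, and the axes are right-handed (so a half turn about x gives the same grasp; the last joint's range is limited). The gripper opens to 85 mm and grips with 20 to 120 N. Pads are 22 mm wide; open, the fingers measure 114 mm over their backs; the gripper's body (76 mm by 85 mm) begins 54 mm behind the grasp point. The pads swing forward as they close: fully open they stand 13 mm farther back than shut.
Start: joints at [1.202, 0.276, 1.505, -0, 1.361, -0.121], TCP at [0.141, 0.557, 0.231] pointing down, gripper open.
Joint ranges: [-2.89, 2.89], [-0.75, 2.08], [0.22, 2.7], [-1.18, 4.32], [0.11, 2.71], [-2.7, 2.7]. Speed limits (rad/s): [2.57, 2.57, 3.14, 3.14, 3.14, 3.14].

INTERFACE

Orientations are given as a unit quaternion [w, x, y, z].
In Python, from rig import get_state, get_image, sign_off, grip_depth gives the robot as it stands. The module is installed in compiled form; this text tells all that it offers.
- The arm moves only by the tool arm_command, never from a script. Its argument "series" is a list of rows, each an object with "dp": the shift along the tool's x, y, z scaled (see below), a list of three; "angular": the turn, a rotation vector about the tool's x, y, z scaled (see below), a list of three; "gripper": the finger opening in mm, from 0 to 85.4. A call has exactly 8 rows; each row shifts and turns the pose as measured when the row begins, along the tool's axes as they then stand; what a row does not reach is not made up. The controller multiplies each number of a shift by 0.12 m and each number of a turn by 90 degrees. A row lasts 1/8 s, in which the tool goes at most 62.5 mm and 10.7 degrees, less where a joint would pass 70% of its speed; a pose out of reach is approached as far as the arm can. A call with a number of a shift or a turn outside -1 to 1 is refused whole. A call with a gripper value outside its range is refused whole. The fingers move at their own pace and stop on an object; "grip_force" is the grip in N (left out, the last holds). Time passes only in rows, so rows that do not move let the fingers close, or fill a call up. It gives the time, the measured TCP pose, the force and the opening at its end, in the units of the state.
- get_state(): the state, without advancing time (a new reading comes with each control period).
- get_image(name): name is "scene" or "side" or "wrist"; returns a dict with "image" (400x640x3 uint8, blue, green, red), "depth" (400x640 float32, m along the optical axis (not along the pixel's ray), 0 where there is no reading), "mtx" (3x3 intrinsics, pixels), "view" (4x4, takes a point from world to camera coordinates); the wrist camera has in their place "mount" (4x4, takes a point from camera to tool coordinates, whose origin is the TCP and whose axes are the tool frame's). Camera axes: x right, y up, looking along -z (the intrinsics and any distortion apply to the point x, -y, -z); pixel columns grow to the right and rows downward; lengths in m; the calibration is good to about 2 mm. A picture is of the moment at which its call begins: read the wrist's pose just before it.
- sign_off(): hands the job in, once; it reports no verdict.
The state is a dict: "clock": time; "qpos": joint angles; "qd": joint speeds; "effort": joint torques, N m; "position": TCP position; "ee_rot": TCP orientation; "contact_force": force on the tool from outside, world axes, zero at the start; "moment": the same for the moment, N m; "width": finger opening in m.
Only numpy, scipy, OpenCV 4.12 (cv2) and the standard library are available. Lean on these libraries where they do the work, as an engineer would, in place of code of your own. Each camera call takes 0.05 s, during which the arm holds its last target. There are 200 camera calls.

## Working session

There is one attempt and no reset: what is moved stays moved. The work goes in short steps, Python scripts to look and compute and a tool call to move; the robot and the scene stay as the last step left them, time stands still between calls to the robot, and variables do not carry over. Pictures are saved under pics/ and viewed, about 8 in all and at most 12, crops included, and the job is handed in when it is done.

Besides the shell and the picture viewer there is one more tool, called after "Request:" by a JSON object that holds its "fn" and its "kwargs", one argument or row to a line. arm_command: Moves the arm, as the interface text tells. Its arguments: {"type":"object","properties":{"series":{"type":"array","items":{"type":"object","properties":{"dp":{"type":"array","items":{"type":"number"}},"angular":{"type":"array","items":{"type":"number"}},"gripper":{"type":"number"}}}},"grip_force":{"type":"number"}},"required":["series"]}

```bash
mkdir -p pics; cat > h.py <<'E'
import numpy as np,cv2
from rig import *
from scipy.spatial.transform import Rotation as R
def T(s=None):
    s=s or get_state();q=s["ee_rot"];M=np.eye(4)
    M[:3,:3]=R.from_quat([q[1],q[2],q[3],q[0]]).as_matrix();M[:3,3]=s["position"];return M
def cloud(name):
    s=get_state();d=get_image(name);K=np.array(d["mtx"]);z=d["depth"]
    v,u=np.mgrid[:z.shape[0],:z.shape[1]]
    P=np.stack([(u-K[0,2])/K[0,0]*z,-(v-K[1,2])/K[1,1]*z,-z,np.ones_like(z)],-1)
    C=T(s)@np.array(d["mount"]) if name=="wrist" else np.linalg.inv(np.array(d["view"]))
    P=(P@C.T)[...,:3];P[z<=0]=np.nan
    return d["image"],P
E
python3 - <<'E'
from h import *
s=get_state();print(s);print(T(s).round(3),grip_depth)
for n in("scene","side","wrist"):
    im,P=cloud(n);cv2.imwrite(f"pics/{n}0.png",im);np.save(f"{n}0.npy",P)
    d=get_image(n);print(n,[k for k in d],d["mtx"])
a=np.hstack([cv2.imread(f"pics/{n}0.png") for n in("scene","side")])
E
```

```text
{'clock': 0.0, 'qpos': array([ 1.20199697e+00,  2.76606930e-01,  1.50613918e+00,  2.44881005e-06,
        1.36071283e+00, -1.20972275e-01]), 'qd': array([-9.40769332e-04, -3.20814715e-04,  1.15892917e-03, -1.00801745e-03,
       -4.14674608e-05,  8.62933180e-04]), 'effort': array([-3.17026170e-03, -4.16776872e+01, -2.45803714e+01, -3.93269211e-04,
        1.08840768e-02, -7.33733714e-06]), 'position': array([0.14084091, 0.55693234, 0.23043051]), 'ee_rot': array([ 0.55739827, -0.4347064 ,  0.55853068,  0.43402879]), 'contact_force': array([-0.00132642, -1.08575472, -0.50154564]), 'moment': array([ 0.02737671, -0.03250749,  0.01558395]), 'width': 0.0856145848302433}
[[-0.001 -0.969  0.245  0.141]
 [-0.002  0.245  0.969  0.557]
 [-1.     0.    -0.002  0.23 ]
 [ 0.     0.     0.     1.   ]] 0.0187
scene ['image', 'depth', 'mtx', 'view'] [[461.5641395    0.         325.78297152]
 [  0.         461.5641395  203.41986339]
 [  0.           0.           1.        ]]
side ['image', 'depth', 'mtx', 'view'] [[490.32006915   0.         320.29675748]
 [  0.         490.32006915 198.68107764]
 [  0.           0.           1.        ]]
wrist ['image', 'depth', 'mtx', 'mount'] [[325.32429652   0.         321.2391712 ]
 [  0.         325.32429652 198.6165585 ]
 [  0.           0.           1.        ]]
```

View pics/scene0.png

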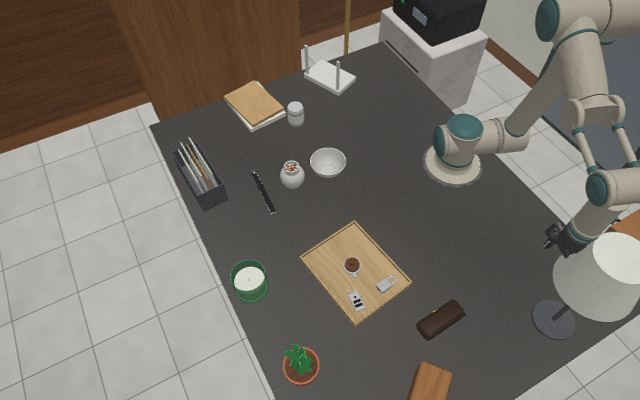

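View pics/wrist0.png

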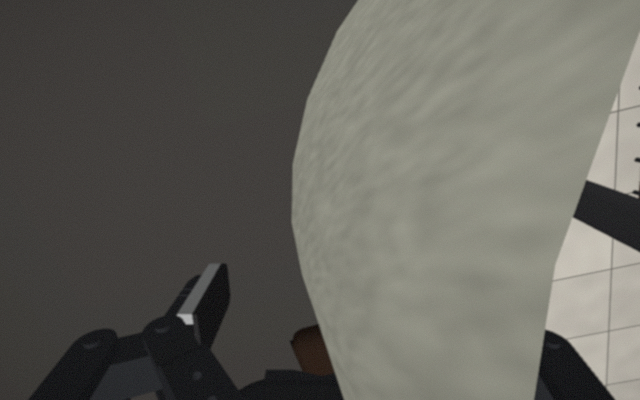

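The scene view shows the lids on the tray at about (352,266), fob at (357,299), padlock at (386,285), jar at (292,173) and bowl at (328,162). The wrist view is filled by the lampshade on its right side.

```bash
python3 - <<'E'
from h import *
P=np.load("scene0.npy")
for n,(u,v) in dict(lid=(352,264),ear=(352,275),fob=(357,299),pad=(386,285),jar=(292,167),bowl=(328,160),lampTop=(610,255),lampL=(565,290),lampbase=(555,320),case=(440,320),can=(295,105),fan=(263,192),pot=(250,280)).items():
    print(n,np.nanmedian(P[v-2:v+3,u-2:u+3].reshape(-1,3),0).round(3))
L=P[215:300,555:640].reshape(-1,3);L=L[(L[:,2]>.12)];print("lamp",np.nanmin(L,0),np.nanmax(L,0))
# top points around lids & jar
for c,r in(((352,264),25),((292,170),25)):
    Q=P[c[1]-r:c[1]+r,c[0]-r:c[0]+r].reshape(-1,3)
    for a,b in((.015,.022),(.022,.031),(.032,.046),(.046,.06),(.085,.1)):
        q=Q[(Q[:,2]>a)&(Q[:,2]<b)];
        if len(q):print(c,a,len(q),((q.min(0)+q.max(0))/2).round(3),(q.max(0)-q.min(0)).round(3))
im=cv2.imread("pics/scene0.png")
cv2.imwrite("pics/crop1.png",np.hstack([cv2.resize(im[235:310,310:410],(400,300),interpolation=3),cv2.resize(im[140:200,260:340],(400,300),interpolation=3)]))
E
```

```text
lid [0.582 0.208 0.044]
ear [0.595 0.23  0.015]
fob [0.625 0.312 0.019]
pad [0.517 0.317 0.021]
jar [ 0.582 -0.223  0.082]
bowl [ 0.423 -0.237  0.012]
lampTop [0.144 0.643 0.419]
lampL [0.217 0.642 0.294]
lampbase [0.124 0.668 0.016]
case [0.443 0.499 0.039]
can [ 0.428 -0.504  0.081]
fan [ 0.709 -0.22   0.012]
pot [0.898 0.103 0.054]
lamp [0.05221431 0.49317535 0.26581162] [0.22650911 0.74954138 0.5351091 ]
(352, 264) 0.015 71 [0.556 0.222 0.018] [0.185 0.156 0.007]
(352, 264) 0.022 76 [0.538 0.207 0.026] [0.135 0.07  0.009]
(352, 264) 0.032 65 [0.582 0.203 0.038] [0.044 0.046 0.012]
(352, 264) 0.046 33 [0.579 0.201 0.053] [0.021 0.019 0.014]
(292, 170) 0.015 23 [ 0.545 -0.218  0.018] [0.156 0.073 0.006]
(292, 170) 0.022 33 [ 0.549 -0.216  0.027] [0.164 0.079 0.008]
(292, 170) 0.032 74 [ 0.548 -0.219  0.039] [0.172 0.089 0.014]
(292, 170) 0.046 156 [ 0.547 -0.222  0.053] [0.175 0.098 0.014]
(292, 170) 0.085 78 [ 0.588 -0.219  0.092] [0.052 0.057 0.014]
```

View pics/crop1.png

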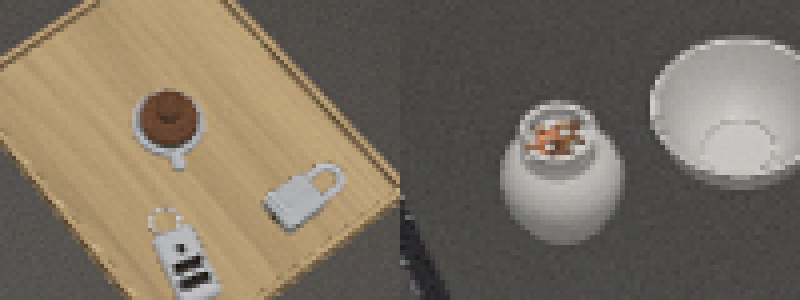

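View pics/side0.png

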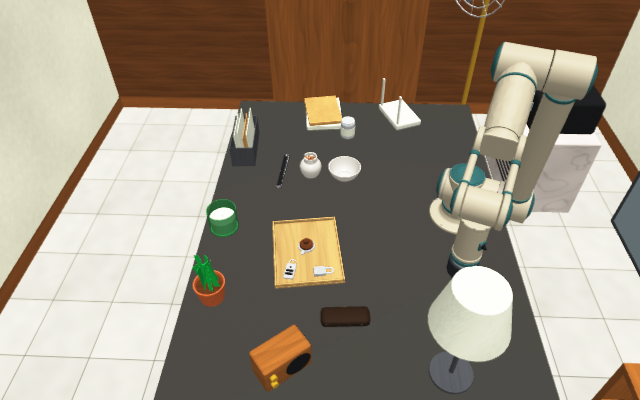

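The crop shows the ear pointing from the knob (168,115) to (180,165), with the jar mouth at (558,135) and the notch unclear. The side view confirms this layout and shows the lamp next to the gripper. I'll work out a first move clear of the lamp.

```bash
cat >> h.py <<'E'
def plan(pos,yaw=None,n=8,s=None):
    """yaw: world angle of tool z, tool pointing down. prints total dp/angular in command units & per-row"""
    s=s or get_state();M=T(s);d=M[:3,:3].T@(np.array(pos)-M[:3,3])/.12
    zz=M[:3,2];print("pos",M[:3,3].round(4),"yaw",np.degrees(np.arctan2(zz[1],zz[0])).round(2),"tot dp",d.round(3),"per row",(d/n).round(4))
    if yaw is not None:
        z=np.array([np.cos(yaw),np.sin(yaw),0]);x=np.array([0,0,-1.]);Rt=np.stack([x,np.cross(z,x),z],1)
        r=R.from_matrix(M[:3,:3].T@Rt).as_rotvec();print("rot tot",(r/(np.pi/2)).round(3),"per row",(r/(np.pi/2)/n).round(4),"deg",np.degrees(r).round(2))
E
python3 - <<'E'
from h import *
print(np.array(get_image("wrist")["mount"]).round(3))
plan([.45,.30,.30])
P=np.load("scene0.npy").reshape(-1,3)
q=P[(P[:,2]>.28)&(P[:,2]<.55)&(P[:,1]>.5)&(P[:,0]<.4)];
h,_,_=np.histogram2d(q[:,0],q[:,1],bins=[np.arange(-.05,.35,.05),np.arange(.5,.85,.05)]);print(h)
E
```

```text
[[-0.001  0.328 -0.945 -0.143]
 [ 0.001  0.945  0.328  0.085]
 [ 1.    -0.001 -0.001 -0.   ]
 [ 0.     0.     0.     1.   ]]
pos [0.141  0.5573 0.2311] yaw 75.8 tot dp [-0.573 -3.022 -1.448] per row [-0.0717 -0.3778 -0.181 ]
[[   0.    0.    0.    0.    0.    0.]
 [   0.    0.    0.    0.    0.    0.]
 [   0.    6.  273.  164.    0.    2.]
 [ 153.  172.  369.  393.  287.  109.]
 [ 434. 1504.  780.  752. 1001.   34.]
 [   0.    2.  396.  638.  118.    0.]
 [   0.    0.    0.    0.    0.    0.]]
```

Request:
{"fn": "arm_command", "kwargs": {
  "series": [
    {"dp": [0, -0.1, -0.4], "angular": [0, 0, 0], "gripper": 85},
    {"dp": [0, -0.1, -0.4], "angular": [0, 0, 0], "gripper": 85},
    {"dp": [-0.05, -0.48, -0.15], "angular": [0, 0, 0], "gripper": 85},
    {"dp": [-0.05, -0.48, -0.15], "angular": [0, 0, 0], "gripper": 85},
    {"dp": [-0.05, -0.48, -0.15], "angular": [0, 0, 0], "gripper": 85},
    {"dp": [-0.05, -0.48, -0.15], "angular": [0, 0, 0], "gripper": 85},
    {"dp": [-0.05, -0.48, -0.15], "angular": [0, 0, 0], "gripper": 85},
    {"dp": [-0.05, -0.48, -0.15], "angular": [0, 0, 0], "gripper": 85}
  ],
  "grip_force": 30
}}

```text
clock: 1.35
position: [0.455, 0.2645, 0.268]
ee_rot: [0.557, -0.436, 0.555, 0.438]
contact_force: [-0.0, 0.6, 0.1]
width: 0.0851
```

```bash
python3 - <<'E'
from h import *
print(get_state()["qpos"].round(3))
plan([.575,.20,.23],np.radians(-24))
im,P=cloud("wrist");cv2.imwrite("pics/w1.png",im)
E
```

```text
[ 0.392  0.181  1.542  0.003  1.415 -0.94 ]
pos [0.455  0.2645 0.268 ] yaw 76.33 tot dp [ 0.317 -1.098 -0.287] per row [ 0.0396 -0.1373 -0.0359]
rot tot [ 1.115  0.002 -0.002] per row [ 0.1393  0.0003 -0.0002] deg [100.33   0.22  -0.16]
```

Request:
{"fn": "arm_command", "kwargs": {
  "series": [
    {"dp": [0.1, -0.37, -0.1], "angular": [0.118, 0, 0], "gripper": 85},
    {"dp": [0.1, -0.38, -0.03], "angular": [0.118, 0, 0], "gripper": 85},
    {"dp": [0.1, -0.38, 0.04], "angular": [0.118, 0, 0], "gripper": 85},
    {"dp": [0, 0, 0], "angular": [0.118, 0, 0], "gripper": 85},
    {"dp": [0, 0, 0], "angular": [0.118, 0, 0], "gripper": 85},
    {"dp": [0, 0, 0], "angular": [0.118, 0, 0], "gripper": 85},
    {"dp": [0, 0, 0], "angular": [0.118, 0, 0], "gripper": 85},
    {"dp": [0, 0, 0], "angular": [0.118, 0, 0], "gripper": 85}
  ]
}}

```text
clock: 2.4
position: [0.5894, 0.1888, 0.2312]
ee_rot: [0.708, 0.061, 0.701, -0.061]
contact_force: [0.1, 0.1, -0.1]
width: 0.0852
```

```bash
python3 - <<'E'
from h import *
plan([.58,.203,.15],np.radians(-24))
im,P=cloud("wrist");cv2.imwrite("pics/w2.png",im);np.save("w2.npy",P)
E
```

```text
pos [0.5894 0.1888 0.2312] yaw -9.93 tot dp [ 0.676  0.102 -0.104] per row [ 0.0844  0.0127 -0.013 ]
rot tot [ 0.156  0.006 -0.002] per row [ 0.0195  0.0008 -0.0002] deg [14.07  0.55 -0.15]
```

View pics/w2.png

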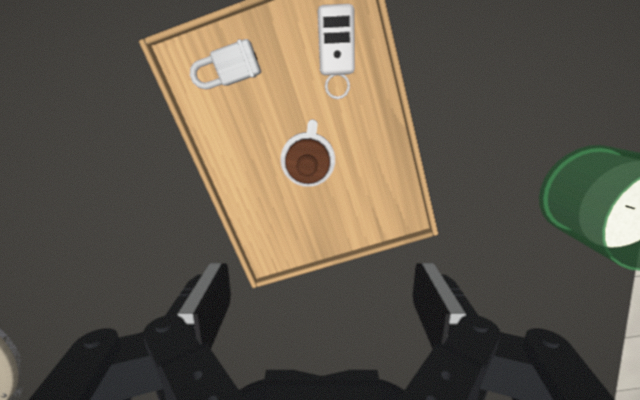

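The lids sit at (307,158) with the ear tip at (312,124), well clear of the fob ring at (337,86). Now I'll measure the centre and the ear direction.

```bash
cat >> h.py <<'E'
def proj(name,z,s=None):
    """image + world xy of each pixel on plane z"""
    s=get_state();d=get_image(name);K=np.array(d["mtx"]);M=T(s)@np.array(d["mount"]) if name=="wrist" else np.linalg.inv(np.array(d["view"]))
    v,u=np.mgrid[:400,:640];r=np.stack([(u-K[0,2])/K[0,0],-(v-K[1,2])/K[1,1],-np.ones(u.shape)],-1)@M[:3,:3].T
    return d["image"],M[:3,3]+r*((z-M[2,3])/r[...,2])[...,None]
def lid(im,W,c,zr=None):
    hsv=cv2.cvtColor(im,cv2.COLOR_BGR2HSV);m=(hsv[...,1]<60)&(hsv[...,2]>110)
    c=np.array(c,float)
    d=np.hypot(*(W[...,:2]-c).transpose(2,0,1));n,l=cv2.connectedComponents((m&(d<.06)).astype(np.uint8))
    k=1+np.argmax([(l==i).sum() for i in range(1,n)]);p=W[l==k][:,:2]
    for _ in range(20):
        d=np.hypot(*(p-c).T);b=p[(d>.024)&(d<.033)]
        # outer boundary per angle bin
        a=np.arctan2(*(p-c).T[::-1]);bn=np.round(a/np.pi*18).astype(int)
        o=np.array([p[bn==i][np.argmax(d[bn==i])] for i in np.unique(bn)]);do=np.hypot(*(o-c).T);o=o[do<np.median(do)+.003]
        A=np.c_[2*o,np.ones(len(o))];x=np.linalg.lstsq(A,(o**2).sum(1),rcond=None)[0];c=x[:2]
    r=np.sqrt(x[2]+c@c);d=np.hypot(*(p-c).T);e=p[d>.035].mean(0)-c
    print("lid c",c.round(4),"r",r.round(4),"n",len(p),"ear deg",np.degrees(np.arctan2(e[1],e[0])).round(1),"earN",(d>.035).sum(),"max",d.max().round(4))
E
python3 - <<'E'
from h import *
im,W=proj("wrist",.021);lid(im,W,W[158,307,:2])
P=np.load("w2.npy");print(P[158,307],P[128,312],P[158,275])
E
```

```text
lid c [0.5774 0.199 ] r 0.0302 n 940 ear deg 72.1 earN 82 max 0.0444
[0.57943468 0.20709192 0.05123571] [0.58865589 0.23207974 0.02125173] [0.54021545 0.20442884 0.00619204]
```

```bash
python3 - <<'E'
from h import *
out=[]
plan([.5774,.199,.1],np.radians(-17.9))
for n in("scene","side"):
    im,W=proj(n,.095)
    P=np.load(f"{n}0.npy");q=P.reshape(-1,3);g=q[(q[:,2]>.089)&(q[:,2]<.1)&(np.hypot(q[:,0]-.588,q[:,1]+.219)<.045)]
    c=(g.min(0)+g.max(0))/2;print(n,len(g),c,np.ptp(g,axis=0))
    x=np.linspace(-.045,.045,300);X,Y=np.meshgrid(x,-x)
    d=get_image(n);V=np.array(d["view"]);K=np.array(d["mtx"])
    p=np.stack([c[0]+X,c[1]+Y,0*X+.095,0*X+1],-1)@V.T
    u=K[0,2]-K[0,0]*p[...,0]/p[...,2];v=K[1,2]+K[1,1]*p[...,1]/p[...,2]
    out.append(cv2.remap(im,u.astype(np.float32),v.astype(np.float32),cv2.INTER_LINEAR))
cv2.imwrite("pics/jar.png",np.hstack(out))
E
```

```text
pos [0.5893 0.1889 0.2312] yaw -9.55 tot dp [ 1.092  0.065 -0.123] per row [ 0.1365  0.0082 -0.0154]
rot tot [ 0.093  0.006 -0.001] per row [ 0.0116  0.0008 -0.0002] deg [ 8.35  0.56 -0.12]
scene 53 [ 0.58777075 -0.21894869  0.09436676] [0.05150265 0.05677816 0.01034607]
side 45 [ 0.58576447 -0.22226693  0.09333377] [0.05047266 0.06116394 0.00858361]
```

View pics/jar.png

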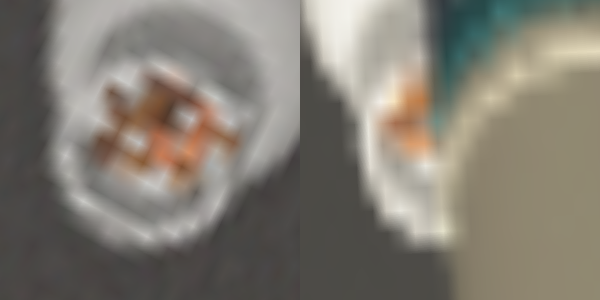

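The notch is not resolvable from the far cameras, so I'll take one unobstructed close look over the jar.

Request:
{"fn": "arm_command", "kwargs": {
  "series": [
    {"dp": [0, -0.48, 0.08], "angular": [0, 0, 0], "gripper": 85},
    {"dp": [0, -0.48, 0.08], "angular": [0, 0, 0], "gripper": 85},
    {"dp": [0, -0.48, 0.08], "angular": [0, 0, 0], "gripper": 85},
    {"dp": [0, -0.48, 0.08], "angular": [0, 0, 0], "gripper": 85},
    {"dp": [0, -0.48, 0.08], "angular": [0, 0, 0], "gripper": 85},
    {"dp": [0, -0.48, 0.08], "angular": [0, 0, 0], "gripper": 85},
    {"dp": [0, -0.48, 0.08], "angular": [0, 0, 0], "gripper": 85},
    {"dp": [0, 0, 0], "angular": [0, 0, 0], "gripper": 85}
  ]
}}

```text
clock: 3.7
position: [0.5944, -0.2312, 0.2313]
ee_rot: [0.711, 0.052, 0.7, -0.052]
contact_force: [-0.2, 0.7, -0.1]
width: 0.0851
```

```bash
python3 - <<'E'
from h import *
s=get_state();print(s["qpos"].round(2),s["position"])
im,P=cloud("wrist");np.save("w3.npy",P);cv2.imwrite("pics/w3.png",im)
q=P.reshape(-1,3);g=q[(q[:,2]>.091)&(q[:,2]<.099)&(np.hypot(q[:,0]-.587,q[:,1]+.22)<.04)]
c=np.array([.587,-.22])
for _ in range(30):
    a=np.arctan2(g[:,1]-c[1],g[:,0]-c[0]);b=np.round(a/np.pi*18).astype(int);d=np.hypot(*(g[:,:2]-c).T)
    o=np.array([g[b==i][np.argmax(d[b==i])][:2] for i in np.unique(b)])
    x=np.linalg.lstsq(np.c_[2*o,np.ones(len(o))],(o**2).sum(1),rcond=None)[0];c=x[:2]
print(c,np.sqrt(x[2]+c@c),g[:,2].mean(),len(g))
a=np.degrees(np.arctan2(g[:,1]-c[1],g[:,0]-c[0]));h,e=np.histogram(a,np.arange(-180,181,10));print(h)
cv2.imwrite("pics/w3c.png",cv2.resize(im[120:320,200:440],(720,600),interpolation=3))
E
```

```text
[-0.48  0.36  1.38  0.01  1.39 -0.34] [ 0.59439073 -0.23116932  0.23130787]
[ 0.58680006 -0.2215357 ] 0.02746417444174764 0.09523293263844293 853
[22 25 26 30 27 26 28 27 30 26 28 27 27 26 24 26  0  0  0 12 25 26 28 26
 30 28 26 28 27 26 25 25 23 24 23 26]
```

View pics/w3.png

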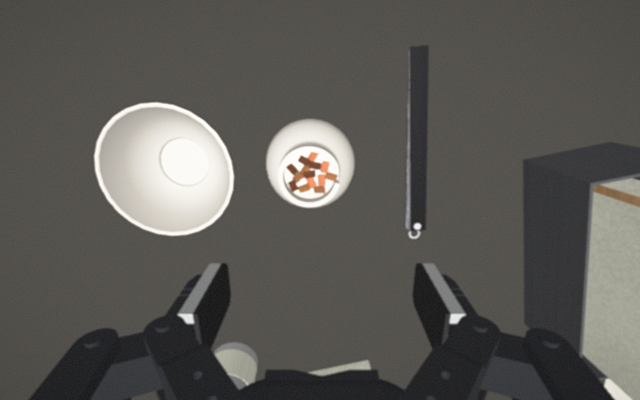

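The bowl is at (165,170), the jar mouth at (310,170) and the fan at (417,130). The depth fit gives the rim centre and a clear notch gap near -2°. I'll refine the gap while heading back to the lids.

```bash
python3 - <<'E'
from h import *
P=np.load("w3.npy").reshape(-1,3);c=np.array([.5868,-.2215]);d=np.hypot(*(P[:,:2]-c).T)
g=P[(P[:,2]>.09)&(P[:,2]<.1)&(d<.0275)&(d>.0235)];a=np.sort(np.degrees(np.arctan2(g[:,1]-c[1],g[:,0]-c[0])))
i=np.argmax(np.diff(a));print("gap",a[i],a[i+1],"mid",(a[i]+a[i+1])/2)
plan([.5774,.199,.231],np.radians(-17.9))
E
```

```text
gap -20.82554927958499 15.186762266751082 mid -2.8193935064169544
pos [ 0.5943 -0.2288  0.2314] yaw -8.36 tot dp [ 0.005  3.506 -0.658] per row [ 0.0006  0.4383 -0.0822]
rot tot [ 0.106  0.009 -0.003] per row [ 0.0133  0.0011 -0.0004] deg [ 9.54  0.82 -0.26]
```

Request:
{"fn": "arm_command", "kwargs": {
  "series": [
    {"dp": [0, 0.44, -0.08], "angular": [0, 0, 0], "gripper": 85},
    {"dp": [0, 0.44, -0.08], "angular": [0, 0, 0], "gripper": 85},
    {"dp": [0, 0.44, -0.08], "angular": [0, 0, 0], "gripper": 85},
    {"dp": [0, 0.44, -0.08], "angular": [0, 0, 0], "gripper": 85},
    {"dp": [0, 0.44, -0.08], "angular": [0, 0, 0], "gripper": 85},
    {"dp": [0, 0.44, -0.08], "angular": [0, 0, 0], "gripper": 85},
    {"dp": [0.2, 0.44, -0.08], "angular": [0, 0, 0], "gripper": 85},
    {"dp": [0.2, 0.44, -0.08], "angular": [0.106, 0.009, -0.003], "gripper": 85}
  ]
}}

```text
clock: 4.75
position: [0.5754, 0.2215, 0.1872]
ee_rot: [0.701, 0.11, 0.697, -0.105]
contact_force: [1.1, 0.3, 0.3]
width: 0.0848
```

```bash
python3 - <<'E'
from h import *
plan([.5774,.199,.1],np.radians(-17.9))
im,W=proj("wrist",.021);cv2.imwrite("pics/w4.png",im);lid(im,W,[.5774,.199])
plan([.5774,.199,.1],np.radians(-17.9))
E
```

```text
pos [0.5754 0.2215 0.1872] yaw -17.49 tot dp [ 0.725 -0.179  0.069] per row [ 0.0907 -0.0224  0.0086]
rot tot [ 0.005  0.003 -0.005] per row [ 0.0006  0.0004 -0.0006] deg [ 0.41  0.27 -0.46]
lid c [0.5774 0.1991] r 0.0303 n 979 ear deg 72.2 earN 100 max 0.0439
pos [0.5732 0.2289 0.1836] yaw -17.62 tot dp [ 0.693 -0.236  0.111] per row [ 0.0867 -0.0295  0.0139]
rot tot [ 0.003 -0.002 -0.008] per row [ 0.0004 -0.0003 -0.001 ] deg [ 0.27 -0.18 -0.72]
```

Request:
{"fn": "arm_command", "kwargs": {
  "series": [
    {"dp": [0.15, -0.12, 0.055], "angular": [0, 0, -0.004], "gripper": 85},
    {"dp": [0.15, -0.12, 0.055], "angular": [0, 0, 0], "gripper": 85},
    {"dp": [0.15, 0, 0], "angular": [0, 0, 0], "gripper": 85},
    {"dp": [0.15, 0, 0], "angular": [0, 0, 0], "gripper": 85},
    {"dp": [0.09, 0, 0], "angular": [0, 0, 0], "gripper": 85},
    {"dp": [0, 0, 0], "angular": [0, 0, 0], "gripper": 85},
    {"dp": [0, 0, 0], "angular": [0, 0, 0], "gripper": 85},
    {"dp": [0, 0, 0], "angular": [0, 0, 0], "gripper": 85}
  ]
}}

```text
clock: 5.8
position: [0.5709, 0.2091, 0.0999]
ee_rot: [0.699, 0.103, 0.701, -0.096]
contact_force: [-0.1, -1.0, -0.6]
width: 0.0849
```

```bash
python3 - <<'E'
from h import *
im,W=proj("wrist",.021);lid(im,W,[.5774,.199]);cv2.imwrite("pics/w5.png",im)
plan([.5774,.199,.006],np.radians(-17.9))
E
```

```text
lid c [0.5773 0.1989] r 0.0302 n 1447 ear deg 72.2 earN 182 max 0.0446
pos [0.571  0.2091 0.1   ] yaw -16.23 tot dp [ 0.782 -0.073  0.079] per row [ 0.0978 -0.0091  0.0098]
rot tot [ 0.019 -0.003 -0.006] per row [ 0.0023 -0.0004 -0.0008] deg [ 1.67 -0.28 -0.54]
```

View pics/w5.png

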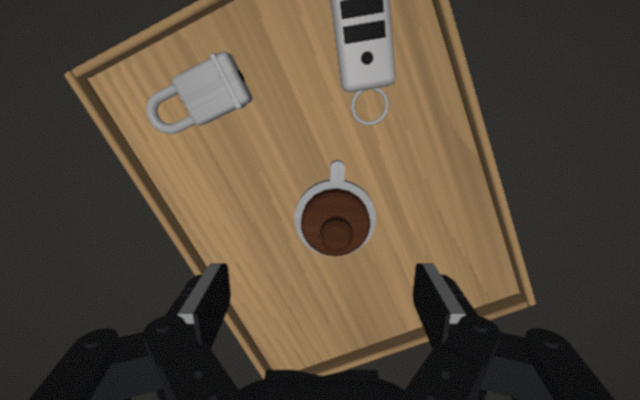

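The ear points up at (338,170), the knob is at (336,235), and the fob and padlock are clear of the finger paths. Descending now.

Request:
{"fn": "arm_command", "kwargs": {
  "series": [
    {"dp": [0.1, -0.073, 0.079], "angular": [0.019, -0.003, -0.006], "gripper": 85},
    {"dp": [0.14, 0, 0], "angular": [0, 0, 0], "gripper": 85},
    {"dp": [0.14, 0, 0], "angular": [0, 0, 0], "gripper": 85},
    {"dp": [0.14, 0, 0], "angular": [0, 0, 0], "gripper": 85},
    {"dp": [0.06, 0, 0], "angular": [0, 0, 0], "gripper": 85},
    {"dp": [0, 0, 0], "angular": [0, 0, 0], "gripper": 85},
    {"dp": [0, 0, 0], "angular": [0, 0, 0], "gripper": 85},
    {"dp": [0, 0, 0], "angular": [0, 0, 0], "gripper": 85}
  ]
}}

```text
clock: 6.85
position: [0.5817, 0.1939, 0.0276]
ee_rot: [0.7, 0.112, 0.696, -0.114]
contact_force: [0.6, 0.2, 0.4]
width: 0.0851
```

```bash
python3 - <<'E'
from h import *
plan([.5773,.199,.007],np.radians(-17.8))
E
```

```text
pos [0.5817 0.1939 0.0276] yaw -18.38 tot dp [ 0.172  0.029 -0.049] per row [ 0.0214  0.0036 -0.0062]
rot tot [-0.006  0.003  0.001] per row [-0.0008  0.0004  0.0001] deg [-0.58  0.3   0.07]
```

Request:
{"fn": "arm_command", "kwargs": {
  "series": [
    {"dp": [0, 0.02, -0.035], "angular": [-0.005, 0.003, 0], "gripper": 85},
    {"dp": [0, 0, 0], "angular": [0, 0, 0], "gripper": 85},
    {"dp": [0.06, 0.005, -0.008], "angular": [0, 0, 0], "gripper": 85},
    {"dp": [0.06, 0, 0], "angular": [0, 0, 0], "gripper": 85},
    {"dp": [0.03, 0, 0], "angular": [0, 0, 0], "gripper": 85},
    {"dp": [0, 0, 0], "angular": [0, 0, 0], "gripper": 85},
    {"dp": [0, 0, 0], "angular": [0, 0, 0], "gripper": 85},
    {"dp": [0, 0, 0], "angular": [0, 0, 0], "gripper": 85}
  ]
}}

```text
clock: 7.85
position: [0.5779, 0.199, 0.009]
ee_rot: [0.699, 0.11, 0.698, -0.11]
contact_force: [-0.2, -0.1, 0.3]
width: 0.0851
```

```bash
python3 - <<'E'
from h import *
plan([.5773,.199,.007],np.radians(-17.8))
E
```

```text
pos [0.5779 0.199  0.009 ] yaw -17.88 tot dp [ 0.017 -0.001 -0.004] per row [ 0.0021 -0.0002 -0.0005]
rot tot [-0.001  0.001  0.   ] per row [-0.0001  0.0001  0.    ] deg [-0.08  0.08  0.04]
```

Request:
{"fn": "arm_command", "kwargs": {
  "series": [
    {"dp": [0.017, 0, -0.004], "angular": [0, 0, 0], "gripper": 75},
    {"dp": [0, 0, 0], "angular": [0, 0, 0], "gripper": 68},
    {"dp": [0, 0, 0], "angular": [0, 0, 0], "gripper": 64},
    {"dp": [0, 0, 0], "angular": [0, 0, 0], "gripper": 62},
    {"dp": [0, 0, 0], "angular": [0, 0, 0], "gripper": 60},
    {"dp": [0, 0, 0], "angular": [0, 0, 0], "gripper": 55},
    {"dp": [0, 0, 0], "angular": [0, 0, 0], "gripper": 55},
    {"dp": [0, 0, 0], "angular": [0, 0, 0], "gripper": 55}
  ],
  "grip_force": 40
}}

```text
clock: 8.85
position: [0.5779, 0.1992, 0.0079]
ee_rot: [0.7, 0.11, 0.698, -0.11]
contact_force: [-0.2, -0.4, 0.7]
width: 0.0579
```

Request:
{"fn": "arm_command", "kwargs": {
  "series": [
    {"dp": [-0.04, 0, 0], "angular": [0, 0, 0], "gripper": 55},
    {"dp": [-0.06, 0, 0], "angular": [0, 0, 0], "gripper": 55},
    {"dp": [-0.08, 0, 0], "angular": [0, 0, 0], "gripper": 55},
    {"dp": [-0.1, 0, 0], "angular": [0, 0, 0], "gripper": 55},
    {"dp": [-0.1, 0, 0], "angular": [0, 0, 0], "gripper": 55},
    {"dp": [-0.06, 0, 0], "angular": [0, 0, 0], "gripper": 55},
    {"dp": [-0.03, 0, 0], "angular": [0, 0, 0], "gripper": 55},
    {"dp": [0, 0, 0], "angular": [0, 0, 0], "gripper": 55}
  ]
}}

```text
clock: 9.85
position: [0.5776, 0.1993, 0.0683]
ee_rot: [0.7, 0.11, 0.697, -0.11]
contact_force: [0.1, -0.1, -1.4]
width: 0.0574
```

```bash
python3 - <<'E'
from h import *
s=get_state();print(s["position"],s["width"],s["contact_force"])
im,P=cloud("wrist");np.save("w6.npy",P);cv2.imwrite("pics/w6.png",im)
E
```

```text
[0.57759239 0.19926785 0.0682909 ] 0.05737399471913905 [ 0.13452343 -0.06472081 -1.44328728]
```

View pics/w6.png

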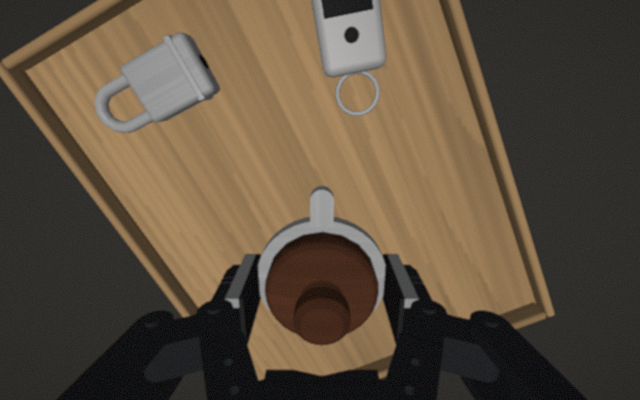

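The pierced lid is held level by its flange, with the ear at (321,200) straight ahead and the cover nested (knob at (322,315)). Now I'll measure the held lid in the tool frame.

```bash
python3 - <<'E'
from h import *
P=np.load("w6.npy");M=T();Q=(P.reshape(-1,3)-M[:3,3])@M[:3,:3]   # tool coords
c=np.zeros(2);r=np.hypot(Q[:,1],Q[:,2]);g=Q[(np.abs(Q[:,0]+.013)<.006)&(r<.034)&(r>.0255)]
A=np.c_[g[:,1:],np.ones(len(g))];x=np.linalg.lstsq(A,g[:,0],rcond=None)[0];print("flange plane x=",x.round(4),len(g))
im,W=proj("wrist",M[2,3]+.013);lid(im,W,M[:2,3])
s=get_state();q=M[:3,3];print("TCP",q.round(4))
# cover top (knob) centre and skirt disc
for a,b in((.012,.030),(.030,.040),(.04,.05)):
    k=Q[(Q[:,0]<-a)&(Q[:,0]>-b)&(r<.028)];print(a,len(k),((k.min(0)+k.max(0))/2).round(4),np.ptp(k,axis=0).round(4)) if len(k) else 0
E
```

```text
flange plane x= [ 0.0402  0.     -0.0143] 2911
lid c [0.5767 0.1989] r 0.0299 n 3002 ear deg 72.1 earN 439 max 0.044
TCP [0.5774 0.1993 0.068 ]
0.012 8469 [-0.0211  0.0033  0.    ] [0.0177 0.0491 0.0557]
0.03 429 [-0.035   0.0065 -0.0002] [0.01   0.0095 0.0214]
0.04 2290 [-0.0433  0.0006 -0.0002] [0.0066 0.0211 0.0218]
```

Request:
{"fn": "arm_command", "kwargs": {
  "series": [
    {"dp": [-0.12, 0, 0], "angular": [0, 0, 0], "gripper": 55},
    {"dp": [-0.2, -0.1, 0.035], "angular": [0, 0, 0], "gripper": 55},
    {"dp": [-0.2, -0.2, 0.07], "angular": [0, 0, 0], "gripper": 55},
    {"dp": [-0.15, -0.3, 0.1], "angular": [0, 0, 0], "gripper": 55},
    {"dp": [-0.08, -0.35, 0.12], "angular": [0, 0, 0], "gripper": 55},
    {"dp": [0, -0.35, 0.12], "angular": [0, 0, 0], "gripper": 55},
    {"dp": [0, -0.35, 0.12], "angular": [0, 0, 0], "gripper": 55},
    {"dp": [0, -0.35, 0.12], "angular": [0, 0, 0], "gripper": 55}
  ]
}}

```text
clock: 10.95
position: [0.5834, -0.0583, 0.1658]
ee_rot: [0.701, 0.107, 0.697, -0.108]
contact_force: [-0.0, -1.2, -1.1]
width: 0.0576
```

```bash
python3 - <<'E'
from h import *
plan([.5868,-.2215,.16],np.radians(-92.8))
s=get_state();print(s["width"],s["contact_force"])
E
```

```text
pos [ 0.5834 -0.0583  0.1658] yaw -17.49 tot dp [ 0.051 -1.288  0.436] per row [ 0.0063 -0.161   0.0544]
rot tot [ 0.837  0.003 -0.003] per row [ 0.1046  0.0004 -0.0004] deg [75.31  0.28 -0.25]
0.05758373617261749 [-0.02274158 -1.21765884 -1.10277853]
```

Request:
{"fn": "arm_command", "kwargs": {
  "series": [
    {"dp": [0.02, -0.3, 0.1], "angular": [0.06, 0, 0], "gripper": 55},
    {"dp": [0.02, -0.28, 0.14], "angular": [0.105, 0, 0], "gripper": 55},
    {"dp": [0, -0.25, 0.18], "angular": [0.105, 0, 0], "gripper": 55},
    {"dp": [0, -0.15, 0.15], "angular": [0.105, 0, 0], "gripper": 55},
    {"dp": [0, 0, 0], "angular": [0.105, 0, 0], "gripper": 55},
    {"dp": [0, 0, 0], "angular": [0.105, 0, 0], "gripper": 55},
    {"dp": [0, 0, 0], "angular": [0.105, 0, 0], "gripper": 55},
    {"dp": [0, 0, 0], "angular": [0.08, 0, 0], "gripper": 55}
  ]
}}

```text
clock: 11.95
position: [0.5893, -0.2063, 0.1669]
ee_rot: [0.506, 0.499, 0.499, -0.496]
contact_force: [0.6, 0.5, -2.0]
width: 0.0576
```

```bash
python3 - <<'E'
from h import *
plan([.5868,-.2215,.13],np.radians(-92.8))
s=get_state();print(s["width"],s["contact_force"],s["qpos"].round(2))
E
```

```text
pos [ 0.5893 -0.2063  0.1669] yaw -89.49 tot dp [ 0.307 -0.025  0.125] per row [ 0.0384 -0.0032  0.0156]
rot tot [ 0.037  0.002 -0.007] per row [ 0.0046  0.0003 -0.0008] deg [ 3.31  0.22 -0.59]
0.05757280025048624 [ 0.6083715   0.4810701  -1.97948151] [-0.45  0.38  1.51  0.    1.24  1.11]
```

Request:
{"fn": "arm_command", "kwargs": {
  "series": [
    {"dp": [0.05, -0.015, 0.06], "angular": [0.015, 0.002, -0.007], "gripper": 55},
    {"dp": [0.08, -0.01, 0.06], "angular": [0.01, 0, 0], "gripper": 55},
    {"dp": [0.08, 0, 0], "angular": [0, 0, 0], "gripper": 55},
    {"dp": [0.06, 0, 0], "angular": [0, 0, 0], "gripper": 55},
    {"dp": [0.02, 0, 0], "angular": [0, 0, 0], "gripper": 55},
    {"dp": [0, 0, 0], "angular": [0, 0, 0], "gripper": 55},
    {"dp": [0, 0, 0], "angular": [0, 0, 0], "gripper": 55},
    {"dp": [0, 0, 0], "angular": [0, 0, 0], "gripper": 55}
  ]
}}

```text
clock: 12.95
position: [0.5859, -0.2217, 0.1301]
ee_rot: [-0.493, -0.506, -0.493, 0.507]
contact_force: [-0.2, 0.6, -1.3]
width: 0.0578
```

```bash
python3 - <<'E'
from h import *
plan([.5868,-.2215,.115],np.radians(-92.8))
M=T();im,W=proj("wrist",M[2,3]+.013);lid(im,W,M[:2,3]);cv2.imwrite("pics/w7.png",im)
im,P=cloud("wrist");Q=(P.reshape(-1,3)-M[:3,3])@M[:3,:3];r=np.hypot(Q[:,1],Q[:,2]);g=Q[(np.abs(Q[:,0]+.013)<.006)&(r<.034)&(r>.0255)]
A=np.c_[g[:,1:],np.ones(len(g))];print("flange plane x=",np.linalg.lstsq(A,g[:,0],rcond=None)[0].round(4))
E
```

```text
pos [ 0.5859 -0.2217  0.1301] yaw -91.58 tot dp [ 0.126  0.008 -0.002] per row [ 0.0157  0.001  -0.0002]
rot tot [0.014 0.    0.001] per row [0.0017 0.     0.0002] deg [1.22 0.03 0.12]
lid c [ 0.601  -0.2224] r 0.0334 n 16456 ear deg 170.1 earN 8570 max 0.0741
flange plane x= [ 0.0454 -0.0002 -0.0141]
```

View pics/w7.png

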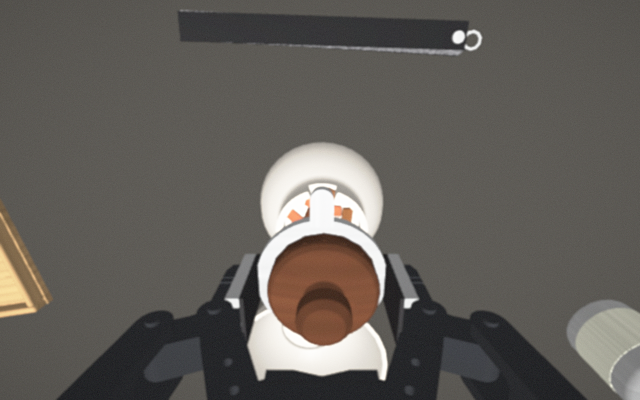

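The ear lies right over the notch at about (324,188), and the cover is still nested. The fit suggests a tilt of about 0.045 rad. I'll check whether it is real against the jar rim plane seen earlier by the same camera.

```bash
python3 - <<'E'
from h import *
P=np.load("w3.npy").reshape(-1,3);d=np.hypot(P[:,0]-.5868,P[:,1]+.2215)
g=P[(P[:,2]>.09)&(P[:,2]<.1)&(d<.0275)&(d>.0235)]
print("rim",np.linalg.lstsq(np.c_[g[:,:2],np.ones(len(g))],g[:,2],rcond=None)[0].round(4))
g=P[(P[:,2]>-.01)&(P[:,2]<.008)];print("table",np.linalg.lstsq(np.c_[g[:,:2],np.ones(len(g))],g[:,2],rcond=None)[0].round(4))
E
```

```text
rim [-0.0007  0.0057  0.0968]
table [0.0011 0.0003 0.0001]
```

Request:
{"fn": "arm_command", "kwargs": {
  "series": [
    {"dp": [0.0, 0.015, 0], "angular": [0.013, 0, 0.028], "gripper": 55},
    {"dp": [0, 0, 0], "angular": [0, 0, 0], "gripper": 55},
    {"dp": [0.04, 0, 0], "angular": [0, 0, 0], "gripper": 55},
    {"dp": [0.04, 0, 0], "angular": [0, 0, 0], "gripper": 55},
    {"dp": [0.04, 0, 0], "angular": [0, 0, 0], "gripper": 55},
    {"dp": [0, 0, 0], "angular": [0, 0, 0], "gripper": 55},
    {"dp": [0, 0, 0], "angular": [0, 0, 0], "gripper": 55},
    {"dp": [0, 0, 0], "angular": [0, 0, 0], "gripper": 55}
  ]
}}

```text
clock: 14.05
position: [0.5892, -0.2219, 0.1147]
ee_rot: [0.499, 0.522, 0.477, -0.501]
contact_force: [0.2, -0.3, -0.2]
width: 0.0575
```

```bash
cat > chk.py <<'E'
from h import *
s=get_state();M=T(s);im,P=cloud("wrist")
print("TCP",M[:3,3].round(4),"x axis",M[:3,0].round(4),"yaw",np.degrees(np.arctan2(M[1,2],M[0,2])).round(2),"w",round(s["width"],4),"F",s["contact_force"].round(2),"t",s["clock"])
Q=(P.reshape(-1,3)-M[:3,3])@M[:3,:3];r=np.hypot(Q[:,1],Q[:,2]);m=(np.abs(Q[:,0]+.013)<.006)&(r<.034)&(r>.0255);g=P.reshape(-1,3)[m]
print("flange world: slopes,z",np.linalg.lstsq(np.c_[g[:,:2]-M[:2,3],np.ones(len(g))],g[:,2],rcond=None)[0].round(4))
E
python3 - <<'E'
import chk
E
```

```text
TCP [ 0.5892 -0.2219  0.1147] x axis [ 0.042  -0.0023 -0.9991] yaw -92.71 w 0.0575 F [ 0.16 -0.25 -0.21] t 14.05
flange world: slopes,z [-3.500e-03  1.000e-04  1.288e-01]
```

Request:
{"fn": "arm_command", "kwargs": {
  "series": [
    {"dp": [0.0, -0.01, 0.003], "angular": [0, 0, 0], "gripper": 55},
    {"dp": [0, 0, 0], "angular": [0, 0, 0], "gripper": 55},
    {"dp": [0.04, -0.002, 0], "angular": [0, 0, 0], "gripper": 55},
    {"dp": [0.04, -0.002, 0], "angular": [0, 0, 0], "gripper": 55},
    {"dp": [0.04, -0.002, 0], "angular": [0, 0, 0], "gripper": 55},
    {"dp": [0.03, -0.001, 0], "angular": [0, 0, 0], "gripper": 55},
    {"dp": [0, 0, 0], "angular": [0, 0, 0], "gripper": 55},
    {"dp": [0, 0, 0], "angular": [0, 0, 0], "gripper": 55}
  ]
}}

```text
clock: 15.1
position: [0.5877, -0.2222, 0.0952]
ee_rot: [0.499, 0.522, 0.477, -0.501]
contact_force: [0.5, 0.1, -1.3]
width: 0.0577
```

```bash
python3 - <<'E'
import chk
E
```

```text
TCP [ 0.5877 -0.2222  0.0952] x axis [ 0.0419 -0.0022 -0.9991] yaw -92.72 w 0.0577 F [ 0.5   0.09 -1.34] t 15.1
flange world: slopes,z [-0.0038 -0.0006  0.1094]
```

Request:
{"fn": "arm_command", "kwargs": {
  "series": [
    {"dp": [0.015, -0.003, -0.005], "angular": [0, 0, 0], "gripper": 55},
    {"dp": [0.015, 0, 0], "angular": [0, 0, 0], "gripper": 55},
    {"dp": [0.015, 0, 0], "angular": [0, 0, 0], "gripper": 55},
    {"dp": [0.01, 0, 0], "angular": [0, 0, 0], "gripper": 55},
    {"dp": [0.01, 0, 0], "angular": [0, 0, 0], "gripper": 55},
    {"dp": [0, 0, 0], "angular": [0, 0, 0], "gripper": 55},
    {"dp": [0, 0, 0], "angular": [0, 0, 0], "gripper": 55},
    {"dp": [0, 0, 0], "angular": [0, 0, 0], "gripper": 55}
  ]
}}

```text
clock: 16.15
position: [0.588, -0.2217, 0.0884]
ee_rot: [0.499, 0.522, 0.477, -0.501]
contact_force: [-0.5, -0.4, 0.1]
width: 0.0575
```

```bash
python3 - <<'E'
import chk
E
```

```text
TCP [ 0.588  -0.2217  0.0884] x axis [ 0.0432 -0.0029 -0.9991] yaw -92.71 w 0.0575 F [-0.5  -0.41  0.1 ] t 16.15
flange world: slopes,z [-0.0232  0.0006  0.1026]
```

Request:
{"fn": "arm_command", "kwargs": {
  "series": [
    {"dp": [0.008, 0, 0], "angular": [0, 0, 0], "gripper": 55},
    {"dp": [0.008, 0, 0], "angular": [0, 0, 0], "gripper": 55},
    {"dp": [0, 0, 0], "angular": [0, 0, 0], "gripper": 55},
    {"dp": [0, 0, 0], "angular": [0, 0, 0], "gripper": 55},
    {"dp": [0, 0, 0], "angular": [0, 0, 0], "gripper": 55},
    {"dp": [0, 0, 0], "angular": [0, 0, 0], "gripper": 55},
    {"dp": [0, 0, 0], "angular": [0, 0, 0], "gripper": 55},
    {"dp": [0, 0, 0], "angular": [0, 0, 0], "gripper": 55}
  ]
}}

```text
clock: 17.2
position: [0.588, -0.2217, 0.088]
ee_rot: [0.499, 0.522, 0.476, -0.501]
contact_force: [-1.0, 0.9, 1.6]
width: 0.0577
```

```bash
python3 - <<'E'
import chk,cv2
cv2.imwrite("pics/w8.png",chk.im)
E
```

```text
TCP [ 0.588  -0.2217  0.088 ] x axis [ 0.0435 -0.0033 -0.999 ] yaw -92.7 w 0.0577 F [-1.    0.95  1.63] t 17.2
flange world: slopes,z [-0.0353 -0.0007  0.1022]
```

View pics/w8.png

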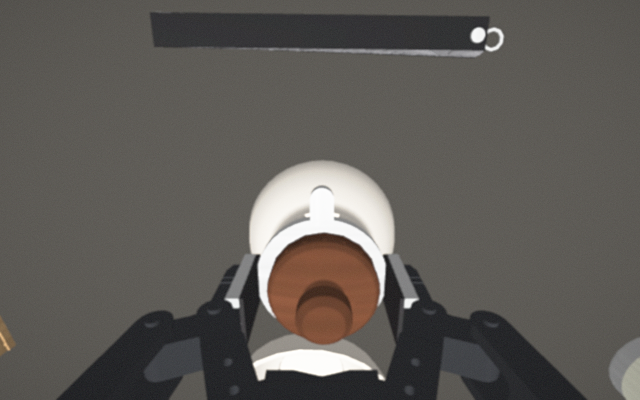

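```bash
python3 - <<'E'
from h import *
im,P=cloud("wrist");q=P.reshape(-1,3);M=T()
c=np.array([.587,-.2217]);hsv=cv2.cvtColor(im,cv2.COLOR_BGR2HSV).reshape(-1,3)
d=np.hypot(*(q[:,:2]-c).T)
g=q[(q[:,2]>.0985)&(q[:,2]<.106)&(d<.034)&(d>.022)&(hsv[:,1]<60)&(hsv[:,2]>120)]
a0=np.degrees(np.arctan2(g[:,1]-c[1],g[:,0]-c[0]));g=g[(np.abs(a0+2.8)>14)&(np.abs(np.abs(a0+2.8)-90)>28)]
for _ in range(30):
    a=np.arctan2(*(g[:,:2]-c).T[::-1]);b=np.round(a/np.pi*36).astype(int);d=np.hypot(*(g[:,:2]-c).T)
    o=np.array([g[b==i][np.argmax(d[b==i])] for i in np.unique(b)]);x=np.linalg.lstsq(2*o[:,:2],(o[:,:2]**2).sum(1)-.03**2+c@c,rcond=None)[0]
    c=x
print("flange c",c.round(4),np.c_[np.degrees(np.arctan2(*(o[:,:2]-c).T[::-1])),np.hypot(*(o[:,:2]-c).T)*1e3,o[:,2]*1e3].round(1)[::2])
# cover skirt/knob: brown pts
k=q[(np.hypot(*(q[:,:2]-c).T)<.03)&(q[:,2]>.127)];print("knob",((k.min(0)+k.max(0))/2).round(4),np.ptp(k,axis=0).round(4))
# jar belly widest points
d=np.hypot(q[:,0]-.5868,q[:,1]+.2215);k=q[(q[:,2]>.045)&(q[:,2]<.07)&(d<.05)]
A=np.c_[2*k[:,:2],np.ones(len(k))]
E
```

```text
flange c [ 0.587  -0.2216] [[-62.9  30.  100.6]
 [-56.4  29.9 100.5]
 [-47.4  29.9 101.9]
 [-34.   30.  102.2]
 [-25.9  30.   99.8]
 [-17.1  29.4 101. ]
 [ 13.7  29.9 101.6]
 [ 23.2  29.9  99.3]
 [ 34.1  29.9 100.3]
 [ 46.8  29.9 102. ]
 [ 55.2  29.7 101.6]
 [117.3  30.4 101. ]
 [123.4  30.5 100.2]]
knob [ 0.5893 -0.2216  0.1524] [0.0286 0.0598 0.0509]
```

The lid is in the mouth with under 2 mm to go. The ear side is at home height and the rear sits slightly high, with about 1.6 N of contact. I'll ease the grip so it settles under its own weight.

Request:
{"fn": "arm_command", "kwargs": {
  "series": [
    {"dp": [0.005, 0, 0], "angular": [0, 0, 0], "gripper": 56},
    {"dp": [0, 0, 0], "angular": [0, 0, 0], "gripper": 57},
    {"dp": [0, 0, 0], "angular": [0, 0, 0], "gripper": 58},
    {"dp": [0, 0, 0], "angular": [0, 0, 0], "gripper": 59},
    {"dp": [0, 0, 0], "angular": [0, 0, 0], "gripper": 61},
    {"dp": [0, 0, 0], "angular": [0, 0, 0], "gripper": 63},
    {"dp": [0, 0, 0], "angular": [0, 0, 0], "gripper": 66},
    {"dp": [0, 0, 0], "angular": [0, 0, 0], "gripper": 70}
  ],
  "grip_force": 20
}}

```text
clock: 18.3
position: [0.5888, -0.2221, 0.087]
ee_rot: [0.5, 0.522, 0.476, -0.501]
contact_force: [0.7, -0.1, -0.1]
width: 0.0701
```

```bash
cat > chk2.py <<'E'
from h import *
s=get_state();M=T(s);im,P=cloud("wrist");q=P.reshape(-1,3)
print("TCP",M[:3,3].round(4),"w",round(s["width"],4),"F",s["contact_force"].round(2),"t",s["clock"])
hsv=cv2.cvtColor(im,cv2.COLOR_BGR2HSV).reshape(-1,3)
c=np.array([.5868,-.2215]);v=q[:,:2]-c;d=np.hypot(*v.T);al=np.abs(np.degrees(np.arctan2(v[:,1],v[:,0]))+2.8)
w=(hsv[:,1]<60)&(hsv[:,2]>120)
g=q[w&(d>.026)&(d<.0295)&(np.abs(al-90)>25)&(q[:,2]>.097)&(q[:,2]<.112)]
print("flange slopes,z",np.linalg.lstsq(np.c_[g[:,:2]-c,np.ones(len(g))],g[:,2],rcond=None)[0].round(4),len(g))
e=q[w&(d>.032)&(d<.047)&(al<12)&(q[:,2]>.095)&(q[:,2]<.11)];ec=e.mean(0)
print("ear",len(e),ec.round(4),"deg",np.degrees(np.arctan2(ec[1]-c[1],ec[0]-c[0])).round(1))
k=q[(~w)&(d<.02)&(q[:,2]>.124)&(hsv[:,2]>40)&(hsv[:,1]>60)];k=k[k[:,2]>k[:,2].max()-.004];print("knob top",((k.min(0)+k.max(0))/2).round(4),np.ptp(k,axis=0).round(4))
E
python3 -c "
import chk2,cv2
cv2.imwrite('pics/w9.png',chk2.im)"
```

```text
TCP [ 0.5888 -0.2221  0.087 ] w 0.0701 F [ 0.66 -0.09 -0.13] t 18.3
flange slopes,z [-0.003  -0.0007  0.1016] 1085
ear 632 [ 0.6249 -0.2236  0.1013] deg -3.2
knob top [ 0.5868 -0.2224  0.1326] [0.0204 0.0206 0.004 ]
```

View pics/w9.png

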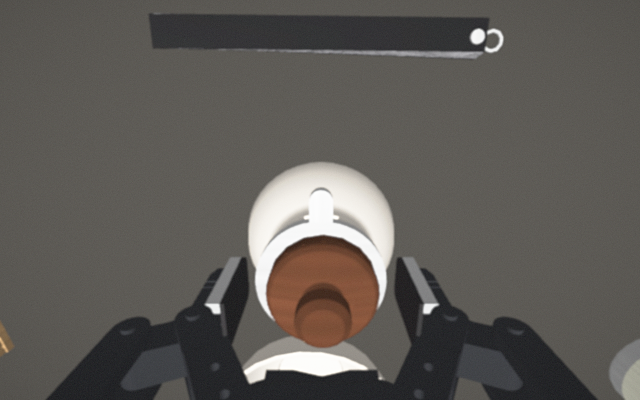

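The lid is home: flange level (slope 0.003) at 101.6 mm, ear at -3.2° against the notch at -2.8°, cover nested with its knob at (323,318). Next I'll open wide, rise, straighten the tool and regrasp on the knob.

Request:
{"fn": "arm_command", "kwargs": {
  "series": [
    {"dp": [0, 0, 0], "angular": [0, 0, 0], "gripper": 85},
    {"dp": [0, 0, 0], "angular": [0, 0, 0], "gripper": 85},
    {"dp": [-0.06, 0, 0], "angular": [0, 0, 0], "gripper": 85},
    {"dp": [-0.1, 0, 0], "angular": [0, 0, 0], "gripper": 85},
    {"dp": [-0.1, 0, 0], "angular": [0, 0, 0], "gripper": 85},
    {"dp": [-0.05, 0, 0], "angular": [0, 0, -0.027], "gripper": 85},
    {"dp": [0, 0, 0], "angular": [0, 0, 0], "gripper": 85},
    {"dp": [0, 0, 0], "angular": [0, 0, 0], "gripper": 85}
  ]
}}

```text
clock: 19.35
position: [0.5876, -0.2224, 0.1294]
ee_rot: [0.49, 0.512, 0.486, -0.511]
contact_force: [-0.7, -0.0, -0.0]
width: 0.0847
```

```bash
python3 -c "
import chk2;from h import *
plan([.5868,-.2222,.1185],np.radians(-92.8))"
```

```text
TCP [ 0.5876 -0.2224  0.1294] w 0.0847 F [-0.74 -0.04 -0.05] t 19.35
flange slopes,z [-0.0032 -0.0016  0.1017] 706
ear 385 [ 0.6248 -0.2237  0.1013] deg -3.4
knob top [ 0.5867 -0.2229  0.1328] [0.0214 0.0206 0.004 ]
pos [ 0.5877 -0.2224  0.1294] yaw -92.71 tot dp [ 0.091 -0.008 -0.002] per row [ 0.0113 -0.001  -0.0002]
rot tot [ 0.001  0.002 -0.004] per row [ 0.0001  0.0003 -0.0005] deg [ 0.09  0.2  -0.33]
```

Request:
{"fn": "arm_command", "kwargs": {
  "series": [
    {"dp": [0.04, -0.008, 0], "angular": [0, 0.002, -0.004], "gripper": 60},
    {"dp": [0.03, 0, 0], "angular": [0, 0, 0], "gripper": 45},
    {"dp": [0.015, 0, 0], "angular": [0, 0, 0], "gripper": 35},
    {"dp": [0, 0, 0], "angular": [0, 0, 0], "gripper": 30},
    {"dp": [0, 0, 0], "angular": [0, 0, 0], "gripper": 30},
    {"dp": [0, 0, 0], "angular": [0, 0, 0], "gripper": 30},
    {"dp": [0, 0, 0], "angular": [0, 0, 0], "gripper": 30},
    {"dp": [0, 0, 0], "angular": [0, 0, 0], "gripper": 30}
  ]
}}

```text
clock: 20.4
position: [0.5856, -0.2221, 0.1175]
ee_rot: [-0.487, -0.511, -0.489, 0.512]
contact_force: [0.5, -0.9, -0.1]
width: 0.0302
```

```bash
python3 -c "
import chk2,cv2;from h import *
plan([.5868,-.2222,.1185],np.radians(-92.8))
cv2.imwrite('pics/w10.png',chk2.im)"
```

```text
TCP [ 0.5856 -0.2221  0.1175] w 0.0302 F [ 0.45 -0.94 -0.07] t 20.4
flange slopes,z [-0.005   0.0005  0.1017] 751
ear 464 [ 0.6248 -0.2236  0.1013] deg -3.2
knob top [ 0.5868 -0.2223  0.1327] [0.0208 0.0207 0.004 ]
pos [ 0.5857 -0.2221  0.1175] yaw -92.73 tot dp [-0.008  0.01   0.001] per row [-0.001   0.0012  0.0001]
rot tot [ 0.001 -0.     0.002] per row [ 0.0001 -0.0001  0.0002] deg [ 0.07 -0.04  0.14]
```

No picture that time: I've reached the viewing limit. The numbers show the knob centred between the pads to about 1 mm, so I'll close gently.

Request:
{"fn": "arm_command", "kwargs": {
  "series": [
    {"dp": [-0.006, 0.009, 0.001], "angular": [0, 0, 0], "gripper": 30},
    {"dp": [0, 0, 0], "angular": [0, 0, 0], "gripper": 27},
    {"dp": [0, 0, 0], "angular": [0, 0, 0], "gripper": 24},
    {"dp": [0, 0, 0], "angular": [0, 0, 0], "gripper": 22},
    {"dp": [0, 0, 0], "angular": [0, 0, 0], "gripper": 20},
    {"dp": [0, 0, 0], "angular": [0, 0, 0], "gripper": 17},
    {"dp": [0, 0, 0], "angular": [0, 0, 0], "gripper": 17},
    {"dp": [0, 0, 0], "angular": [0, 0, 0], "gripper": 17}
  ],
  "grip_force": 25
}}

```text
clock: 21.45
position: [0.5869, -0.2224, 0.1186]
ee_rot: [-0.487, -0.511, -0.489, 0.512]
contact_force: [0.7, 0.2, -0.2]
width: 0.0204
```

```bash
python3 -c "import chk2"
```

```text
TCP [ 0.5869 -0.2224  0.1186] w 0.0204 F [ 0.72  0.22 -0.24] t 21.45
flange slopes,z [-0.0088  0.0027  0.1017] 729
ear 441 [ 0.6249 -0.2236  0.1013] deg -3.1
knob top [ 0.6003 -0.2081  0.1797] [0. 0. 0.]
```

Request:
{"fn": "arm_command", "kwargs": {
  "series": [
    {"dp": [-0.02, 0, 0], "angular": [0, 0, 0], "gripper": 17},
    {"dp": [-0.03, 0, 0], "angular": [0, 0, 0], "gripper": 17},
    {"dp": [-0.04, 0, 0], "angular": [0, 0, 0], "gripper": 17},
    {"dp": [-0.06, 0, 0], "angular": [0, 0, 0], "gripper": 17},
    {"dp": [-0.08, 0, 0], "angular": [0, 0, 0], "gripper": 17},
    {"dp": [-0.08, 0, 0], "angular": [0, 0, 0], "gripper": 17},
    {"dp": [-0.04, 0, 0], "angular": [0, 0, 0], "gripper": 17},
    {"dp": [0, 0, 0], "angular": [0, 0, 0], "gripper": 17}
  ]
}}

```text
clock: 22.5
position: [0.5873, -0.2225, 0.1642]
ee_rot: [-0.488, -0.512, -0.488, 0.512]
contact_force: [0.1, -0.3, -0.4]
width: 0.0201
```

```bash
python3 -c "
import chk2;from h import *
M=chk2.M;Q=(chk2.q-M[:3,3])@M[:3,:3];k=Q[(np.hypot(Q[:,1],Q[:,2])<.027)&(Q[:,0]<.012)&(Q[:,0]>-.02)];print('cover near',len(k),k.mean(0).round(4))
w=chk2.w;d=chk2.d;q=chk2.q
b=q[(d<.019)&(q[:,2]>.095)&(q[:,2]<.112)];print('boss pts',len(b),b.mean(0).round(4) if len(b) else 0)"
```

```text
TCP [ 0.5873 -0.2225  0.1642] w 0.0201 F [ 0.14 -0.32 -0.44] t 22.5
flange slopes,z [-0.0006 -0.0005  0.1016] 477
ear 288 [ 0.6247 -0.2236  0.1014] deg -3.2
knob top [ 0.5876 -0.2227  0.1807] [0.0154 0.0204 0.004 ]
cover near 5993 [-0.0031  0.0084  0.0001]
boss pts 684 [ 0.5985 -0.2215  0.1056]
```

Request:
{"fn": "arm_command", "kwargs": {
  "series": [
    {"dp": [-0.05, 0, 0], "angular": [0, 0, 0], "gripper": 17},
    {"dp": [-0.08, 0, 0], "angular": [0, 0, 0], "gripper": 17},
    {"dp": [-0.1, 0, 0], "angular": [0, 0, 0], "gripper": 17},
    {"dp": [-0.1, 0, 0], "angular": [0, 0, 0], "gripper": 17},
    {"dp": [-0.06, 0, 0], "angular": [0, 0, 0], "gripper": 17},
    {"dp": [-0.03, 0, 0], "angular": [0, 0, 0], "gripper": 17},
    {"dp": [0, 0, 0], "angular": [0, 0, 0], "gripper": 17},
    {"dp": [0, 0, 0], "angular": [0, 0, 0], "gripper": 17}
  ]
}}

```text
clock: 23.55
position: [0.5871, -0.2223, 0.2177]
ee_rot: [-0.487, -0.511, -0.489, 0.512]
contact_force: [-0.3, 0.6, -0.9]
width: 0.02
```

Request:
{"fn": "arm_command", "kwargs": {
  "series": [
    {"dp": [0, 0, 0], "angular": [0, 0, 0], "gripper": 17},
    {"dp": [0, 0, 0], "angular": [0, 0, 0], "gripper": 17},
    {"dp": [0, 0, 0], "angular": [0, 0, 0], "gripper": 17},
    {"dp": [0, 0, 0], "angular": [0, 0, 0], "gripper": 17},
    {"dp": [0, 0, 0], "angular": [0, 0, 0], "gripper": 17},
    {"dp": [0, 0, 0], "angular": [0, 0, 0], "gripper": 17},
    {"dp": [0, 0, 0], "angular": [0, 0, 0], "gripper": 17},
    {"dp": [0, 0, 0], "angular": [0, 0, 0], "gripper": 17}
  ]
}}

```text
clock: 24.55
position: [0.5866, -0.2221, 0.2166]
ee_rot: [-0.487, -0.511, -0.489, 0.512]
contact_force: [0.0, -0.6, 0.4]
width: 0.0205
```

```bash
python3 -c "
import chk2;from h import *
M=chk2.M;Q=(chk2.q-M[:3,3])@M[:3,:3];r=np.hypot(Q[:,1],Q[:,2]);k=Q[(r<.026)&(r>.013)&(Q[:,0]<.012)&(Q[:,0]>-.004)]
print('cover top plane (tool x)',np.linalg.lstsq(np.c_[k[:,1:],np.ones(len(k))],k[:,0],rcond=None)[0].round(3),len(k));print(M[:3,0].round(4),np.abs(get_state()['qd']).max().round(4))"
```

```text
TCP [ 0.5866 -0.2221  0.2166] w 0.0205 F [ 0.02 -0.61  0.37] t 24.55
flange slopes,z [-1.000e-04  5.100e-03  1.017e-01] 403
ear 192 [ 0.6245 -0.2236  0.1013] deg -3.2
knob top [ 0.586  -0.2224  0.2331] [0.0152 0.0204 0.004 ]
cover top plane (tool x) [ 0.046 -0.001  0.005] 2648
[-0.0036  0.0015 -1.    ] 0.002
```

The cover is held upright (about 0.05 rad) and still, and the pierced lid is home, so I'm handing in.

```bash
python3 -c "
from rig import *
print(sign_off())"
```

```text
the job is handed in; nothing more can be done
None
```

I carried the nested lids over by the pierced lid's flange, turned the ear to the notch and lowered them in. Then I lifted the cover off alone by its knob and handed the job in at about 24.6 s of the 54 s allowed. `sign_off()` reports no verdict, so these are my own last checks from the wrist camera:

- **Pierced lid:** it is home and stayed there when the cover came off. The flange top is at about 101.7 mm (101 mm expected), level to about 0.005 rad. The ear is at -3.2° against the notch at -2.8°.
- **Cover:** it is held in the fingers with its origin about 199 mm above the console, tilted about 0.05 rad. Joint speeds were at most 0.002 rad/s.

Three things did not go exactly as planned:

- **Tilt while carried:** the lids hung about 0.045 rad ear-down in the grip. I tilted the tool to level them before lowering.
- **Last millimetre:** on first contact the rear of the lid sat slightly high. It settled level when I eased the grip open.
- **Last stages unseen:** I reached the 12-picture limit, so the knob grasp and the lift were checked from depth data only. I did not re-measure the jar or the bystanders at the end.

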